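Slide the dice box up to the dice tower

TASK

Set up for a roll: gently push the opened-out oak dice box along the shelf until its end sits flush against the foot of the black dice tower, centred under the chute so that the sides of the box line up with the sides of the foot. Only push it with the fingertips or the outside of the fingers: do not grip, lift or tip the box, and leave the dragon, the red die and the two glass counting stones where they are.

Things in the scene. Friction and masses are not known exactly. Their poses are not given: they have to be found in the camera images.
- dicebox: Loose oak dice box opened flat: one rigid shallow tray, 180 mm long (x), 120 mm wide (y), 26 mm high, walls 7 mm thick, two halves lined with green felt (8 mm above the shelf), fixed brass hinges at mid-length. About 0.4 kg; slides flat, stops when no longer pushed. Origin: centre of underside. The +x end goes against the tower; the -x end, away from it, has a flat brass catch.
- box_end (a point): Middle of the outer face of the box's +x end, at shelf level, 90 mm from the box's origin. Axes as the box's.
- tower: Black iron dice tower, fixed. Its front, with the chute mouth, looks along its -x. Foot: solid block 110 mm deep (x), 120 wide (y), 26 high. Above it a hollow body 90 mm square, top 183 mm above the shelf. A steel lip 66 mm wide juts 12 mm in front of the foot, its underside 33 mm above the shelf: the box passes under it. Origin: centre of the foot's underside.
- tower_foot (a point): Middle of the front face of the tower's foot, at shelf level, 55 mm in front of the tower's origin; x points into the tower, away from the box, y along the face. The box is home when box_end lies on this point and the box's x and y axes are parallel to these.
- dragon: Loose pewter dragon miniature on a round base 40 mm across, 68 mm tall, wings 70 mm across; not to be moved. Origin: centre of its underside.
- die: Loose translucent red twenty-sided die, 23 mm high, about 28 mm across; not to be moved. Origin: centre of its underside.
- stone1: Loose smoky glass counting stone, 21 mm across, 8 mm high, lying beside the coaster; not to be moved. Origin: centre of its underside.
- stone2: The second smoky glass counting stone, the same; not to be moved.
- coaster: Cork coaster, fixed, 90 mm across, 5 mm thick. Origin: centre of its underside.
Mind the look-alikes: they are no part of the job. There is more than one size of the dicebox; the job needs the middle-sized.

How it is judged:
By the outcome, as a careful person would: the job done as asked, in the order asked, and still so for the second after the job is handed in, with the robot touching nothing.
It also fails if it takes over 72 s, if anything falls off the work surface, if the arm or the gripper's body presses on something with over 40 N, if the wrist force passes 120 N, or if a joint passes its speed limit or range.

ROBOT

A 7-joint arm with a two-finger parallel gripper is mounted at the origin on the work surface. World frame = base frame: x ahead of the robot, y to its left, z up, the work surface at z = 0. Lengths are in m, angles in rad, forces in N, time in s.
With the tool pointing down it reaches from about 0.425 to 0.875 m from the base axis. Payload 8.4 kg.
Tool frame: the origin (TCP) lies on the centre line of the jaws, within the pads' length; the fingertips stand nose_length ahead of it and the grasp point (between the pads) is the TCP (nose_length is the distance from the TCP to the fingertips, in m); z points along the fingers, y is the line along which they close (so a half turn about z gives the same grasp; the last joint's range is limited). The gripper opens to 85 mm and grips with 20 to 120 N. Pads are 22 mm wide; open, the fingers measure 114 mm over their backs; the gripper's body (76 mm by 85 mm) begins 54 mm behind the grasp point. The pads swing forward as they close: fully open they stand 13 mm farther back than shut.
Start: joints at [1.178, 0.333, 0.04, 1.465, -0.013, 1.343, -0.059], TCP at [0.188, -0.622, 0.25] pointing down, gripper open.
Joint ranges: [-2.58, 2.58], [-0.38, 2.09], [-1.3, 1.39], [0.25, 2.4], [-1.5, 4.64], [0.08, 2.09], [-2.65, 2.65]. Speed limits (rad/s): [2.22, 2.22, 2.79, 2.79, 3.14, 3.14, 3.14].

INTERFACE

Orientations are given as a unit quaternion [x, y, z, w].
In Python, from bench import * gives the robot as it stands.
- The arm moves only by the shell command python3 -m pendant 'ROWS' [OPENING] [FORCE]. ROWS is JSON, a list of rows, each an object with "slide": the shift along the world's x, y, z in m, a list of three; "roll": the turn about the world's z in rad. In form: [{"slide": [tx, ty, tz], "roll": roll}, ...]. A call has 1 to 10 rows; each row shifts and turns the commanded pose from where the row before left it; what a row does not reach is not made up. A row lasts 1/8 s, in which the tool goes at most 62.5 mm and 10.7 degrees, less where a joint would pass 70% of its speed; a pose out of reach is approached as far as the arm can. A call is refused whole if a number of a shift passes 0.0625 or a number of a turn 0.188, either way. A call with a gripper value outside its range is refused whole. OPENING is the opening, from 0 (shut) to 1 (fully open), set as the call begins (- or left out, the last holds). The fingers move at their own pace and stop on an object; FORCE is the grip in N (left out, the last holds). Time passes only in rows, so rows that do not move let the fingers close. It gives the time, the measured TCP pose, the force, the opening and the grip force at its end, in the units of the state.
- get_obs(): the state, without advancing time (a new reading comes with each control period).
- get_image(name): name is "scene" or "top" or "wrist"; returns the picture (384x512x3 uint8, red, green, blue); there is no depth.
- camera_model(name): a dict with "fx", "fy", "cx", "cy" (pixels), "pose" (4x4, takes a point from camera to world coordinates). Camera axes: x right, y down, z forward; pixel columns grow to the right and rows downward; lengths in m; the calibration is good to about 2 mm. A picture is of the moment at which its call begins: read the wrist's pose just before it. camera_model takes no time and is no camera call; for the wrist camera it gives the pose at the moment of the call.
- finish_job(): hands the job in; it is judged then, once.
Trained networks look in the newest picture that a camera, given by its name, has taken for a name from the list of things; names that differ only in an ending like _2 or _b are one class to them, and where a whole thing is asked for, a point or a joint stands for the part that bears it (a point fixed in the world has none). Each returns a list of dicts, best first, with "p" (0 to 1); they miss things now and then, are a little off and sometimes report something else, mostly with a low value. They report only what shows in the picture. A call takes as long as a camera call. They do not tell look-alikes from the thing itself.
- recognise(thing, camera): "point" ([x, y, z] in m, in world coordinates, good to about 4 mm: the middle of the surface that is visible of it).
- tip_of(thing, camera): "point" ([x, y, z] in m, in world coordinates, good to about 4 mm: a listed point, or the origin of a listed thing).
The state is a dict: "t": time; "qpos": joint angles; "joint_velocities": joint speeds; "joint_torque": joint torques, N m; "eef_pos": TCP position; "tcp_rot": TCP orientation; "force": force on the tool from outside, world axes, zero at the start; "torque": the same for the moment, N m; "grip_width": finger opening in m; "grasp_force": force on a finger pad.
Only numpy, scipy, OpenCV 4.12 (cv2) and the standard library are available. Lean on these libraries where they do the work, as an engineer would, in place of code of your own. Each camera call takes 0.05 s, during which the arm holds its last target. There are 200 camera calls.

## Working session

There is one attempt and no reset: what is moved stays moved. The work goes in short steps, Python scripts to look and compute and a shell command to move; the robot and the scene stay as the last step left them, time stands still between calls to the robot, and variables do not carry over. Pictures are saved under pics/ and viewed, at most 13 in all, crops included, and the job is handed in when it is done.

```bash
mkdir -p pics; python3 - <<'E'
from bench import *
import cv2
for n in("top","scene"):
    im=get_image(n); cv2.imwrite(f"pics/{n}0.png",im[:,:,::-1])
    c=camera_model(n); print(n,c["fx"],c["cx"],c["cy"],c["pose"])
    for th in("dicebox","tower","dragon","die","stone1","coaster"):
        print(th,[(round(d["p"],2),[round(v,3) for v in d["point"]]) for d in tip_of(th,n)])
    for th in("box_end","tower_foot"): print(th,[(round(d["p"],2),[round(v,3) for v in d["point"]]) for d in tip_of(th,n)])
o=get_obs();print(o["eef_pos"],o["tcp_rot"],o["grip_width"],o["t"])
E
ls
```

```text
top 365.1652398009673 251.88138974890163 193.84221652672616 [[-1.00986669e-01 -9.70751366e-01  2.17815239e-01  3.71983763e-01]
 [-9.94887776e-01  9.85529119e-02 -2.20371596e-02 -1.02605852e-01]
 [-7.37232692e-05 -2.18927178e-01 -9.75741198e-01  8.52722483e-01]
 [ 0.00000000e+00  0.00000000e+00  0.00000000e+00  1.00000000e+00]]
dicebox [(0.92, [0.742, -0.294, -0.004]), (0.71, [0.586, -0.106, -0.001])]
tower [(0.64, [0.576, 0.166, -0.004])]
dragon [(0.67, [0.798, -0.105, 0.002])]
die [(0.62, [0.383, 0.119, 0.0])]
stone1 [(0.54, [0.468, -0.381, -0.001]), (0.4, [0.476, -0.441, 0.002])]
coaster [(0.89, [0.554, -0.392, 0.001])]
box_end [(0.75, [0.412, -0.184, 0.001]), (0.65, [0.562, -0.017, -0.001])]
tower_foot [(0.68, [0.572, 0.102, -0.003])]
scene 454.1464470914829 262.0368410668922 191.79393590462766 [[ 0.83406108  0.36806552 -0.41093782  0.91193646]
 [ 0.55144358 -0.53480119  0.64023251 -0.69696159]
 [ 0.01587748 -0.76060204 -0.64902422  0.63137764]
 [ 0.          0.          0.          1.        ]]
dicebox [(0.88, [0.587, -0.101, 0.002]), (0.84, [0.3, -0.209, -0.001]), (0.65, [0.746, -0.298, 0.003])]
tower [(0.64, [0.383, 0.12, -0.0])]
dragon [(0.89, [0.798, -0.105, 0.002])]
die [(0.39, [0.387, 0.119, 0.001])]
stone1 [(0.53, [0.477, -0.441, -0.002]), (0.45, [0.467, -0.383, -0.002])]
coaster [(0.93, [0.553, -0.393, -0.001])]
box_end [(0.9, [0.806, -0.317, 0.002]), (0.73, [0.562, -0.018, 0.004]), (0.58, [0.418, -0.187, -0.001])]
tower_foot [(0.92, [0.571, 0.106, -0.001])]
[ 0.18818362 -0.62213784  0.25030669] [ 9.89236328e-01  1.46326640e-01  8.46009718e-06 -2.64862248e-05] 0.08549820083206996 0.9
pics
```

View pics/top0.png

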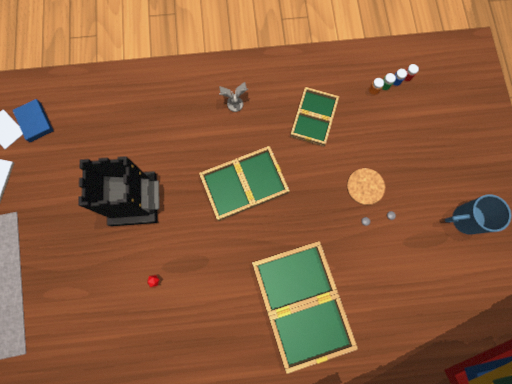

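View pics/scene0.png

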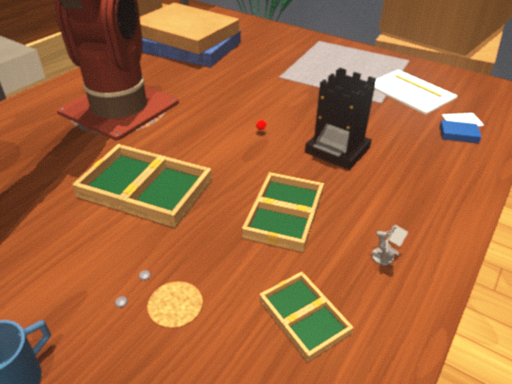

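Candidates for the dice box, in top-view pixels, are big (304,305), middle (244,182) and small (315,115). The middle one fits the 180×120 mm description. I'll confirm with a rectified enlarged crop at rim height, where 1.5 px equals 1 mm if the size is right.

```bash
cat > h.py <<'E'
from bench import *
import cv2, numpy as np
S=1.5;X1=0.68;Y1=0.24;Wd,Ht=720,300   # pixel u -> y=Y1-u/S/1000, v -> x=X1-v/S/1000
def proj(c,P):
    T=np.linalg.inv(c["pose"]);p=np.atleast_2d(P)@T[:3,:3].T+T[:3,3]
    return np.c_[c["fx"]*p[:,0]/p[:,2]+c["cx"],c["fy"]*p[:,1]/p[:,2]+c["cy"]]
def rect(n,z=0.026,im=None):
    im=get_image(n) if im is None else im; c=camera_model(n)
    uv=np.float32([[0,0],[Wd,0],[Wd,Ht],[0,Ht]])
    P=np.c_[X1-uv[:,1]/S/1e3,Y1-uv[:,0]/S/1e3,np.full(4,z)]
    H=cv2.getPerspectiveTransform(np.float32(proj(c,P)),uv)
    return cv2.warpPerspective(im,H,(Wd,Ht),flags=cv2.INTER_CUBIC)
def box(r):
    h=cv2.cvtColor(r,cv2.COLOR_RGB2HSV)
    m=(((h[...,0]>14)&(h[...,0]<90)&(h[...,1]>60)&(h[...,2]>50))*255).astype(np.uint8)
    m=cv2.morphologyEx(m,cv2.MORPH_OPEN,np.ones((5,5)))
    m=cv2.morphologyEx(m,cv2.MORPH_CLOSE,np.ones((9,9)))
    cs=[c for c in cv2.findContours(m,0,2)[0] if cv2.contourArea(c)>20000]
    out=[]
    for k in cs:
        b=cv2.boxPoints(cv2.minAreaRect(k)); w=np.c_[X1-b[:,1]/S/1e3,Y1-b[:,0]/S/1e3]
        out.append((w,b))
    return out
def pose(w):
    e=w[1]-w[0];f=w[2]-w[1];L,s=(e,f) if np.linalg.norm(e)>np.linalg.norm(f) else (f,e)
    if L[1]<0:L=-L
    return w.mean(0).round(4),round(np.degrees(np.arctan2(L[1],L[0])),2),np.linalg.norm(L).round(4),np.linalg.norm(s).round(4)
E
python3 - <<'E'
from h import *
o=[]
for n in("top","scene"):
    r=rect(n).copy()
    for w,b in box(r):
        print(n,pose(w)); cv2.polylines(r,[np.int32(b)],1,(255,0,255),1)
    o.append(np.clip(r.astype(float)*1.6,0,255).astype(np.uint8))
cv2.imwrite("pics/rect0.png",np.vstack(o)[:,:,::-1])
E
```

```text
top (array([ 0.5868, -0.1058], dtype=float32), np.float32(106.38), np.float32(0.1836), np.float32(0.1242))
scene (array([ 0.5906, -0.1156], dtype=float32), np.float32(106.59), np.float32(0.2049), np.float32(0.1234))
```

View pics/rect0.png

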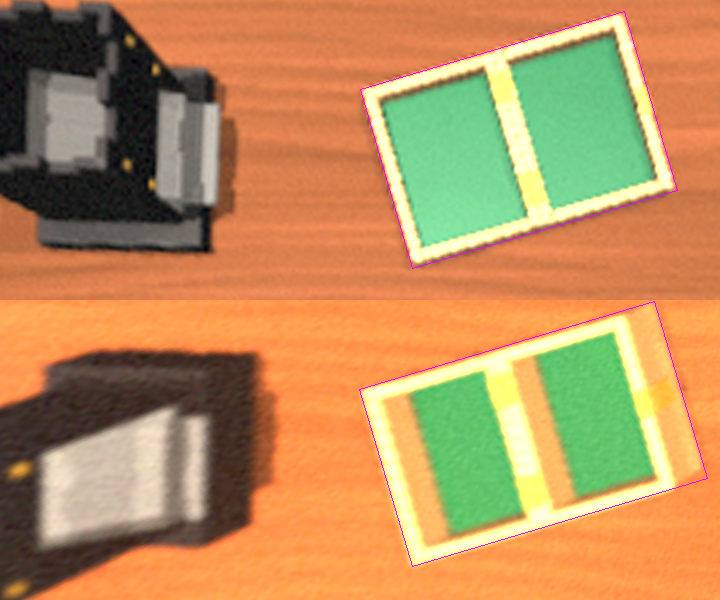

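The picture confirms it: the middle box measures about 182×122 mm at rim scale, its catch is on the right (-x) end at rectified pixel (655,100), and the foot's front face is near (211,70–250). I'll move behind and above the box, turning the jaws parallel to its end, and look with the wrist camera.

```bash
python3 -m pendant '[{"slide":[0.0215,0.0195,0.005],"roll":0.078},{"slide":[0.0215,0.0195,0.005],"roll":0.078},{"slide":[0.0215,0.0195,0.005],"roll":0.078},{"slide":[0.0215,0.0195,0.005],"roll":0.078},{"slide":[0.0215,0.0195,0.005],"roll":0.078},{"slide":[0.0215,0.0195,0.005],"roll":0.078},{"slide":[0.0215,0.0195,0.005],"roll":0.078},{"slide":[0.0215,0.0195,0.005],"roll":0.078},{"slide":[0.0215,0.0195,0.005],"roll":0.078},{"slide":[0.0215,0.0195,0.005],"roll":0.078}]' 1
python3 -m pendant '[{"slide":[0.02,0.03,0.005],"roll":0.078},{"slide":[0.02,0.03,0.005],"roll":0.078},{"slide":[0.02,0.03,0.005],"roll":0.078},{"slide":[0.02,0.03,0.005],"roll":0.078},{"slide":[0.02,0.03,0.005],"roll":0.078},{"slide":[0.02,0.03,0.005],"roll":0.078},{"slide":[0.02,0.03,0.005],"roll":0.078},{"slide":[0.02,0.03,0.005],"roll":0.078},{"slide":[0.02,0.03,0.005],"roll":0.078},{"slide":[0.0,0.0,0.0],"roll":0.078}]'
python3 - <<'E'
from bench import *
import cv2
c=camera_model("wrist");im=get_image("wrist");cv2.imwrite("pics/w0.png",im[:,:,::-1]);print(c["pose"].round(3),c["fx"])
import bench;print([k for k in dir(bench) if 'nose' in k.lower()], get_obs().get("nose_length"), [k for k in dir(bench) if not k.startswith('_')])
E
```

```text
t: 2.25
eef_pos: [0.4046, -0.4258, 0.3006]
tcp_rot: [0.858, 0.514, -0.0, 0.0]
force: [0.0, 1.0, 0.2]
grip_width: 0.0855
grasp_force: 0.0
t: 3.5
eef_pos: [0.5851, -0.1521, 0.3457]
tcp_rot: [0.596, 0.803, 0.001, -0.0]
force: [0.1, 0.2, 0.4]
grip_width: 0.0851
grasp_force: 0.0
[[ 0.957  0.274  0.09   0.564]
 [ 0.289 -0.912 -0.293 -0.077]
 [ 0.001  0.306 -0.952  0.468]
 [ 0.     0.     0.     1.   ]] 296.344263332217
['nose_length'] None ['MotionError', 'camera_model', 'finish_job', 'get_image', 'get_obs', 'nose_length', 'recognise', 'tip_of']
```

View pics/w0.png

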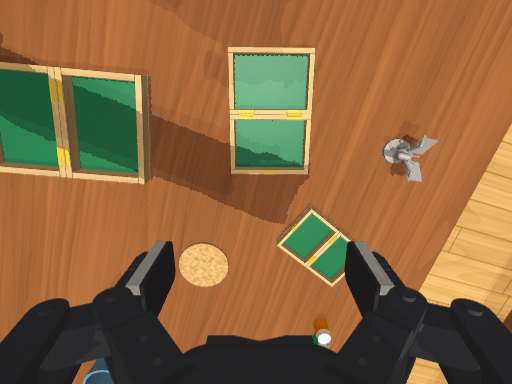

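```bash
python3 -m pendant '[{"slide":[0,0.026,0.002],"roll":0},{"slide":[0,0.026,0.002],"roll":0},{"slide":[0,0.026,0.002],"roll":0},{"slide":[0,0.026,0.002],"roll":0},{"slide":[0,0.026,0.002],"roll":0},{"slide":[0,0.026,0.002],"roll":0},{"slide":[0,0.026,0.002],"roll":0},{"slide":[0,0.026,0.002],"roll":0},{"slide":[0,0.026,0.002],"roll":0},{"slide":[0,0,0],"roll":0}]'
python3 - <<'E'
from h import *
import bench;print(bench.nose_length)
c=camera_model("wrist");im=get_image("wrist");np.save("w1.npy",im)
import pickle;pickle.dump(c,open("w1.pkl","wb"))
H=c["pose"];print(H.round(3))
for n in("wrist",):
    print([ (round(d["p"],2),np.round(d["point"],4)) for d in tip_of("tower_foot",n)],[ (round(d["p"],2),np.round(d["point"],4)) for d in tip_of("tower",n)])
r=rect("wrist",0.026,im)
for w,b in box(r): print(pose(w))
im2=cv2.resize(np.clip(im.astype(float)*1.5,0,255).astype(np.uint8)[:200],(768,300))
cv2.imwrite("pics/w1.png",np.vstack([np.clip(r.astype(float)*1.8,0,255).astype(np.uint8),im2[:,:720]])[:,:,::-1])
E
```

```text
t: 4.8
eef_pos: [0.5829, 0.0799, 0.3636]
tcp_rot: [0.599, 0.801, 0.0, -0.0]
force: [-0.0, 0.0, 0.2]
grip_width: 0.0855
grasp_force: 0.0
0.019
[[ 0.959  0.269  0.087  0.562]
 [ 0.282 -0.913 -0.294  0.155]
 [ 0.001  0.307 -0.952  0.486]
 [ 0.     0.     0.     1.   ]]
[(0.63, array([ 0.5725,  0.1041, -0.0007]))] [(0.85, array([0.5728, 0.163 , 0.0022]))]
(array([ 0.5869, -0.1042], dtype=float32), np.float32(105.95), np.float32(0.1903), np.float32(0.1209))
```

View pics/w1.png

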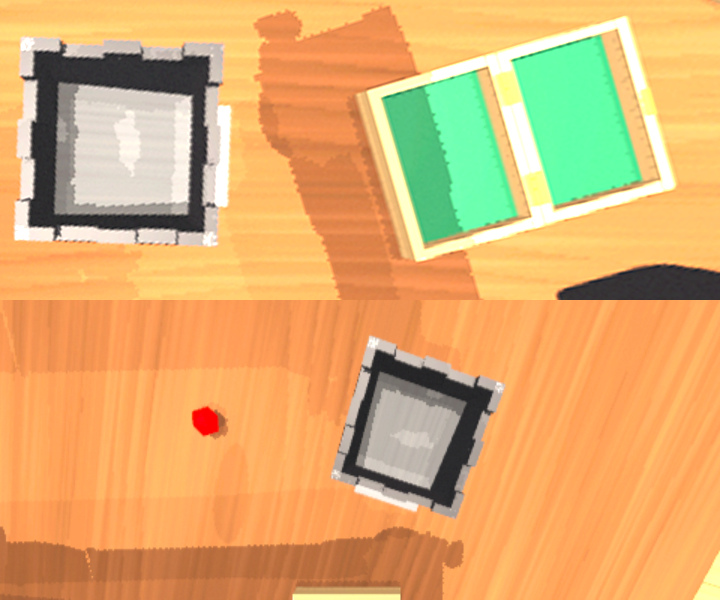

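The wrist view is directly above the tower. The battlements (rect px 15–222) give tower yaw ≈ 88.3° but hide the foot, so I'll step back until the foot's front corners show.

```bash
python3 -m pendant '[{"slide":[0,-0.02,0],"roll":0},{"slide":[0,-0.02,0],"roll":0},{"slide":[0,-0.02,0],"roll":0},{"slide":[0,-0.02,0],"roll":0},{"slide":[0,-0.02,0],"roll":0},{"slide":[0,0,0],"roll":0}]'
python3 - <<'E'
import h
from h import *
c=camera_model("wrist");im=get_image("wrist")
print([ (round(d["p"],2),np.round(d["point"],4)) for d in tip_of("tower_foot","wrist")],[ (round(d["p"],2),np.round(d["point"],4)) for d in tip_of("tower","wrist")])
h.camera_model=lambda n,o=h.camera_model:c if n=="wrist" else o(n)
for w,b in box(rect("wrist",0.026,im)): print(pose(w))
h.S=4;h.X1=0.66;h.Y1=0.17;h.Wd=400;h.Ht=600   # 0.1 x 0.15 m
o=[np.clip(rect("wrist",0.026,im).astype(float)*2.2,0,255).astype(np.uint8),np.clip(rect("top",0.026).astype(float)*2.5,0,255).astype(np.uint8)]
cv2.imwrite("pics/foot.png",np.hstack(o)[:,:,::-1])
E
```

```text
t: 5.7
eef_pos: [0.5832, -0.0255, 0.3631]
tcp_rot: [0.602, 0.799, -0.0, 0.0]
force: [0.9, 0.6, 0.1]
grip_width: 0.0854
grasp_force: 0.0
[(0.85, array([0.5725, 0.1038, 0.002 ]))] [(0.72, array([0.5719, 0.1597, 0.0013]))]
(array([ 0.5882, -0.1029], dtype=float32), np.float32(106.39), np.float32(0.185), np.float32(0.1205))
```

View pics/foot.png

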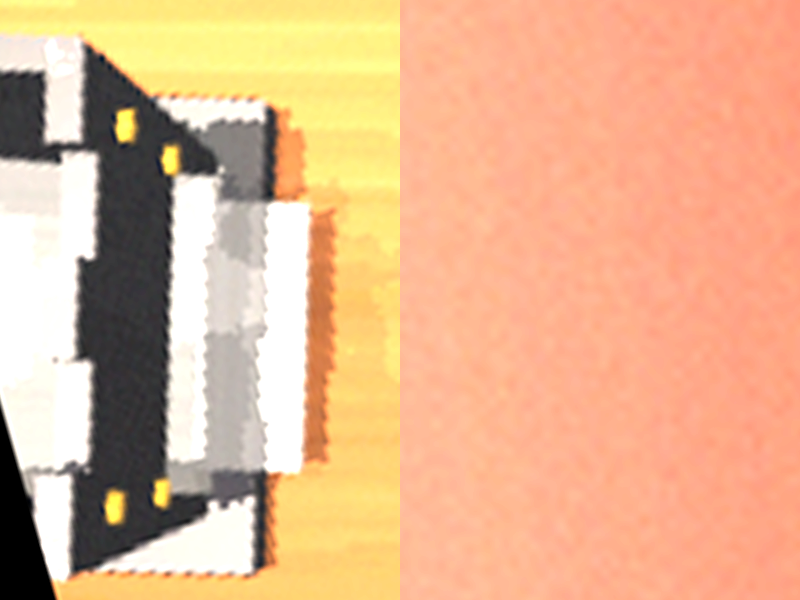

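The foot's front top corners are at crop pixels (266,98) and (255,573). That puts the foot's mid-face at (0.576, 0.105) with yaw ≈ 88.6°. In the same wrist view the box is at (0.589, -0.105) with yaw 106.4°.

The plan is to push the -x end with two spread fingertips along an arc of about 18° (R ≈ 0.39 m), so the box turns as it advances.

```bash
python3 -m pendant '[{"slide":[0.0065,-0.0315,0],"roll":0},{"slide":[0.0065,-0.0315,0],"roll":0},{"slide":[0.0065,-0.0315,0],"roll":0},{"slide":[0.0065,-0.0315,0],"roll":0},{"slide":[0.0065,-0.0315,0],"roll":0},{"slide":[0.0065,-0.0315,0],"roll":0},{"slide":[0,-0.005,0],"roll":0},{"slide":[0,0,-0.03],"roll":0},{"slide":[0,0,-0.04],"roll":0},{"slide":[0,0,-0.04],"roll":0}]' 0.75
python3 -m pendant '[{"slide":[0,0,-0.04],"roll":0},{"slide":[0,0,-0.04],"roll":0},{"slide":[0,0,-0.04],"roll":0},{"slide":[0,0,-0.04],"roll":0},{"slide":[0,0,-0.03],"roll":0},{"slide":[0,0,0],"roll":0},{"slide":[0,0,0],"roll":0}]'
python3 - <<'E'
from h import *
im=get_image("wrist");r=rect("wrist",0.026,im);im2=get_image("scene")
for w,b in box(rect("top")): print(pose(w))
cv2.imwrite("pics/w3.png",np.vstack([im,im2])[:,:,::-1][84:684])
E
```

```text
t: 7.15
eef_pos: [0.6225, -0.2151, 0.2526]
tcp_rot: [0.599, 0.8, 0.0, 0.0]
force: [-0.1, 0.4, -0.2]
grip_width: 0.0639
grasp_force: 0.0
t: 8.02
eef_pos: [0.6232, -0.2163, 0.0649]
tcp_rot: [0.6, 0.8, 0.001, 0.001]
force: [0.3, -0.5, 0.9]
grip_width: 0.0644
grasp_force: 0.0
(array([ 0.5869, -0.1054], dtype=float32), np.float32(106.3), np.float32(0.1834), np.float32(0.1242))
```

View pics/w3.png

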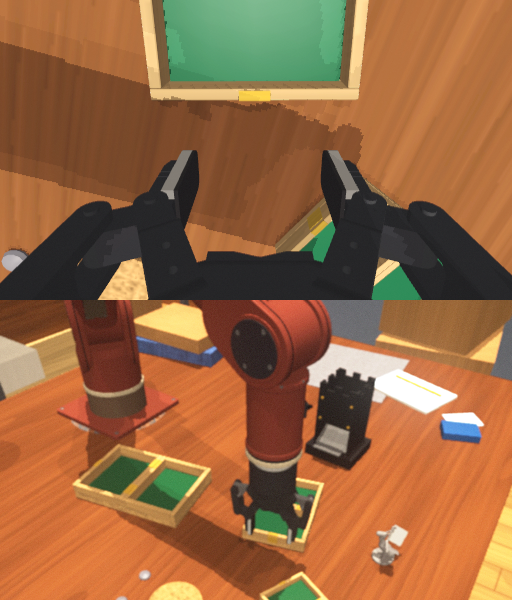

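Fingers straddle the catch (px 255,97) and are centred on the box end (px 150–360). Next I'll lower gently to find the shelf.

```bash
python3 -m pendant '[{"slide":[0,0,-0.015],"roll":0},{"slide":[0,0,-0.012],"roll":0},{"slide":[0,0,0],"roll":0}]'
for i in 1; do python3 -m pendant '[{"slide":[0,0,-0.004],"roll":0},{"slide":[0,0,0],"roll":0}]'; python3 -m pendant '[{"slide":[0,0,-0.004],"roll":0},{"slide":[0,0,0],"roll":0}]'; done
```

```text
t: 8.55
eef_pos: [0.6211, -0.2168, 0.0344]
tcp_rot: [0.6, 0.8, -0.0, -0.001]
force: [0.5, -0.5, 0.3]
grip_width: 0.064
grasp_force: 0.0
t: 8.8
eef_pos: [0.6222, -0.2171, 0.0322]
tcp_rot: [0.6, 0.8, -0.0, -0.0]
force: [-0.1, -1.0, 0.1]
grip_width: 0.0641
grasp_force: 0.0
t: 9.05
eef_pos: [0.622, -0.2171, 0.028]
tcp_rot: [0.6, 0.8, -0.0, -0.0]
force: [-0.8, 1.0, -0.6]
grip_width: 0.0636
grasp_force: 0.0
```

```bash
python3 -m pendant '[{"slide":[0,0,-0.004],"roll":0},{"slide":[0,0,0],"roll":0}]'; python3 -m pendant '[{"slide":[0,0,-0.003],"roll":0},{"slide":[0,0,0],"roll":0}]'
```

```text
t: 9.3
eef_pos: [0.622, -0.2171, 0.0239]
tcp_rot: [0.6, 0.8, -0.0, -0.0]
force: [0.3, 1.1, -1.1]
grip_width: 0.0645
grasp_force: 0.0
t: 9.55
eef_pos: [0.622, -0.2171, 0.021]
tcp_rot: [0.6, 0.8, -0.0, -0.0]
force: [-0.1, -0.7, -0.6]
grip_width: 0.0641
grasp_force: 0.0
```

No contact at 0.021, so the tips are 2–12 mm above the shelf. I'll raise 2 mm and close up straight along the box axis.

```bash
python3 -m pendant '[{"slide":[0,0,0.002],"roll":0},{"slide":[-0.0011,0.0038,0],"roll":0},{"slide":[-0.0011,0.0038,0],"roll":0},{"slide":[-0.0011,0.0038,0],"roll":0}]';python3 -m pendant '[{"slide":[-0.0008,0.0029,0],"roll":0},{"slide":[-0.0008,0.0029,0],"roll":0},{"slide":[0,0,0],"roll":0}]'
python3 - <<'E'
from h import *
for w,b in box(rect("top")): print(pose(w))
print(get_obs()["force"])
E
```

```text
t: 10.05
eef_pos: [0.6188, -0.2052, 0.0233]
tcp_rot: [0.6, 0.8, 0.0, -0.0]
force: [0.1, -0.0, -1.1]
grip_width: 0.0638
grasp_force: 0.0
t: 10.42
eef_pos: [0.6172, -0.1999, 0.0233]
tcp_rot: [0.6, 0.8, -0.0, 0.0]
force: [-0.1, 0.3, -0.4]
grip_width: 0.064
grasp_force: 0.1
(array([ 0.5878, -0.1087], dtype=float32), np.float32(105.95), np.float32(0.1918), np.float32(0.1246))
[-0.63839854  0.26757875 -0.0040255 ]
```

```bash
python3 -m pendant '[{"slide":[-0.001,0.0035,0],"roll":0},{"slide":[-0.0019,0.0035,0],"roll":-0.01},{"slide":[-0.0019,0.0035,0],"roll":-0.01},{"slide":[-0.0019,0.0035,0],"roll":-0.01},{"slide":[-0.0019,0.0035,0],"roll":-0.01},{"slide":[-0.0019,0.0035,0],"roll":-0.01},{"slide":[-0.0019,0.0035,0],"roll":-0.01},{"slide":[-0.0019,0.0035,0],"roll":-0.01},{"slide":[-0.0019,0.0035,0],"roll":-0.01}]'
python3 - <<'E'
from h import *
im=get_image("top")
for w,b in box(rect("top",im=im)): print(pose(w))
cv2.imwrite("pics/t4.png",np.vstack([rect("top",im=im),rect("scene")])[:,:,::-1])
E
```

```text
t: 11.6
eef_pos: [0.601, -0.1682, 0.0233]
tcp_rot: [0.632, 0.775, -0.0, -0.0]
force: [0.5, -2.6, -0.6]
grip_width: 0.0641
grasp_force: 1.3
(array([ 0.5767, -0.0635], dtype=float32), np.float32(101.61), np.float32(0.1682), np.float32(0.1246))
```

View pics/t4.png

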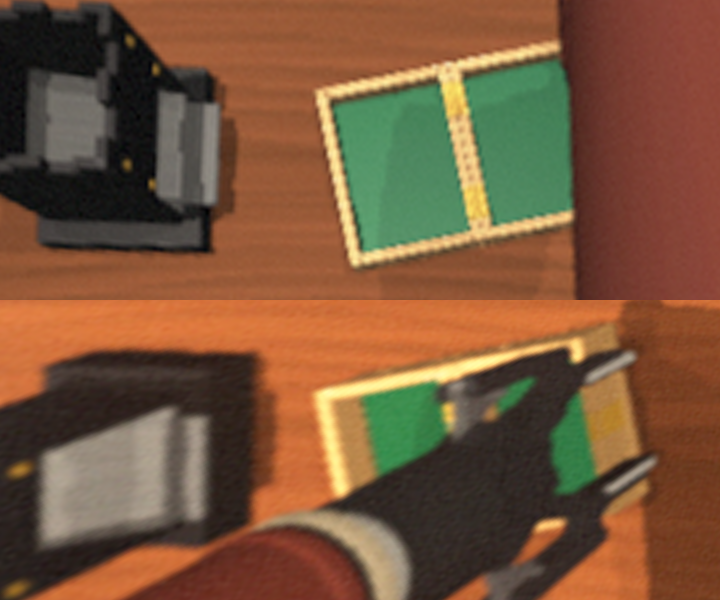

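The box follows the fingers exactly, with both at yaw 101.6°. The front end is at px (318,92)–(355,265), heading for the foot, so I'll continue the arc.

```bash
python3 -m pendant '[{"slide":[-0.0016,0.0037,0],"roll":-0.01},{"slide":[-0.0016,0.0037,0],"roll":-0.01},{"slide":[-0.0016,0.0037,0],"roll":-0.01},{"slide":[-0.0016,0.0037,0],"roll":-0.01},{"slide":[-0.0016,0.0037,0],"roll":-0.01},{"slide":[-0.0016,0.0037,0],"roll":-0.01},{"slide":[-0.0016,0.0037,0],"roll":-0.01},{"slide":[-0.0016,0.0037,0],"roll":-0.01},{"slide":[-0.0016,0.0037,0],"roll":-0.01},{"slide":[-0.0016,0.0037,0],"roll":-0.01}]'
python3 -m pendant '[{"slide":[-0.0012,0.0038,0],"roll":-0.01},{"slide":[-0.0012,0.0038,0],"roll":-0.01},{"slide":[-0.0012,0.0038,0],"roll":-0.01},{"slide":[-0.0012,0.0038,0],"roll":-0.01},{"slide":[-0.0012,0.0038,0],"roll":-0.01},{"slide":[-0.0012,0.0038,0],"roll":-0.01},{"slide":[-0.0012,0.0038,0],"roll":-0.01},{"slide":[-0.0012,0.0038,0],"roll":-0.01},{"slide":[0,0,0],"roll":0}]'
python3 - <<'E'
import h
from h import *
im=get_image("top")
for w,b in box(rect("top",im=im)): print(pose(w),w)
h.S=3;h.X1=0.67;h.Y1=0.17;h.Wd=700;h.Ht=600
cv2.imwrite("pics/t5.png",np.clip(rect("top",im=im)*1.8,0,255).astype(np.uint8)[:,:,::-1])
E
```

```text
t: 12.95
eef_pos: [0.585, -0.1312, 0.0233]
tcp_rot: [0.67, 0.742, -0.0, -0.0]
force: [-0.2, -3.5, 0.8]
grip_width: 0.0639
grasp_force: 1.4
t: 14.08
eef_pos: [0.5754, -0.1001, 0.0233]
tcp_rot: [0.699, 0.715, 0.0, -0.0]
force: [-0.0, -0.6, 0.7]
grip_width: 0.064
grasp_force: 0.0
(array([0.5698, 0.0349], dtype=float32), np.float32(1.32), np.float32(0.1242), np.float32(0.1129)) [[ 0.6305969   0.09270334]
 [ 0.6331908  -0.02013357]
 [ 0.5090342  -0.02298774]
 [ 0.5064403   0.08984917]]
```

View pics/t5.png

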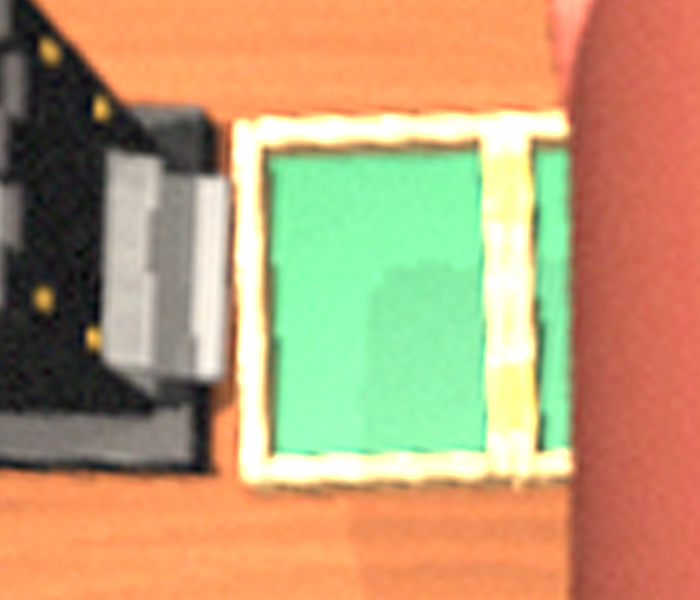

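Gap is about 9–12 mm (foot edge u≈210, box end u≈238), and the box sits 4–5 mm low in x with yaw 91.3°, which the last bit of arc should fix. I'll stop about 3 mm short, back off and check from above.

```bash
python3 -m pendant '[{"slide":[-0.0012,0.0036,0],"roll":-0.015},{"slide":[-0.0012,0.0036,0],"roll":-0.015},{"slide":[-0.0012,0.0036,0],"roll":-0.015},{"slide":[0,0,0],"roll":0},{"slide":[0,-0.015,0],"roll":0},{"slide":[0,-0.03,0],"roll":0},{"slide":[0,0,0.05],"roll":0},{"slide":[0,0,0.06],"roll":0},{"slide":[0,0,0.06],"roll":0},{"slide":[0,0,0.06],"roll":0}]'
python3 -m pendant '[{"slide":[0,0.03,0.05],"roll":0},{"slide":[0,0.04,0.05],"roll":0},{"slide":[0,0.04,0],"roll":0},{"slide":[0,0.03,0],"roll":0},{"slide":[0,0,0],"roll":0},{"slide":[0,0,0],"roll":0}]'
python3 - <<'E'
import h
from h import *
c=camera_model("wrist");im=get_image("wrist")
h.camera_model=lambda n,o=h.camera_model:c if n=="wrist" else o(n)
for w,b in box(rect("wrist",im=im)): print(pose(w))
h.S=4;h.X1=0.65;h.Y1=0.16;h.Wd=800;h.Ht=600
cv2.imwrite("pics/w6.png",np.clip(rect("wrist",im=im)*2.0,0,255).astype(np.uint8)[:,:,::-1])
E
```

```text
t: 15.38
eef_pos: [0.5716, -0.1361, 0.2555]
tcp_rot: [0.715, 0.699, 0.0, 0.0]
force: [1.3, -0.0, -0.2]
grip_width: 0.0642
grasp_force: 0.0
t: 16.12
eef_pos: [0.572, 0.0025, 0.352]
tcp_rot: [0.715, 0.699, -0.0, 0.0]
force: [-0.8, -0.7, 0.2]
grip_width: 0.0642
grasp_force: 0.0
(array([0.5732, 0.0115], dtype=float32), np.float32(88.5), np.float32(0.1806), np.float32(0.1201))
```

View pics/w6.png

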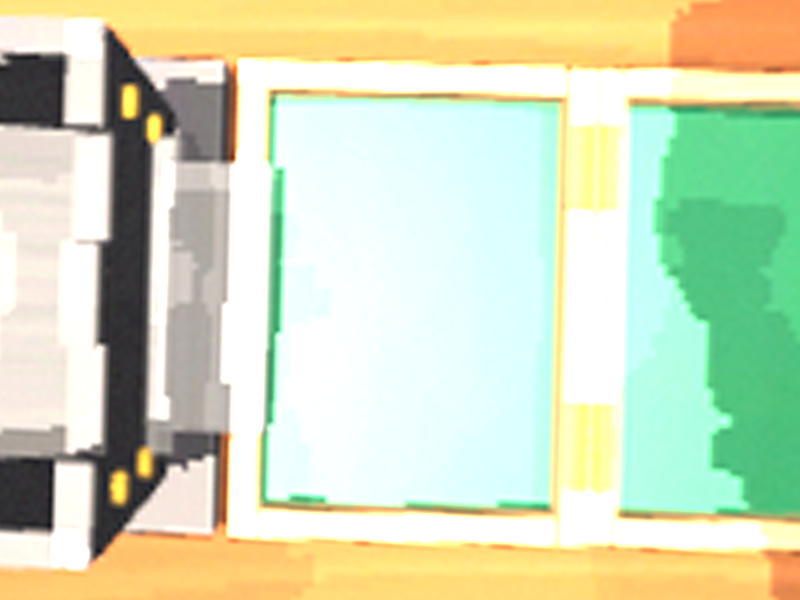

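Foot front corners are (228,60)/(215,532) and box end corners (240,58)/(228,538): parallel, with a gap of about 3 mm and lateral error under 1 mm. I'll refine the lateral offset numerically from edge profiles.

```bash
python3 - <<'E'
import cv2,numpy as np
im=cv2.imread("pics/w6.png").astype(float)[:,:,0]  # blue: wood low, foot/box high
def edge(u0,u1,lo,hi):
    v=[]
    for u in range(u0,u1,3):
        p=cv2.GaussianBlur(im[lo:hi,u:u+1],(1,5),0).ravel(); t=(p.min()+p.max())/2
        s=np.where((p[:-1]<t)!=(p[1:]<t))[0]
        if len(s): v.append((u,lo+s[0]+.5 if lo<200 else lo+s[-1]+.5))
    v=np.array(v); return np.polyfit(v[:,0],v[:,1],1),np.median(v[:,1]),v[:,0].mean()
for nm,a in dict(foot_top=(190,222,40,85),foot_bot=(150,210,500,560),box_top=(250,540,40,85),box_bot=(240,540,515,565)).items():
    e,m,u=edge(*a); print(nm,e.round(3),"at u=225:",round(m+.024*(225-u),1))
E
```

```text
foot_top [-3.6000e-02  6.7682e+01] at u=225: 61.0
foot_bot [7.00000e-02 5.19774e+02] at u=225: 533.6
box_top [2.4000e-02 5.3522e+01] at u=225: 58.4
box_bot [2.30000e-02 5.31714e+02] at u=225: 537.6
```

Lateral error is under 0.2 mm. I'll return behind the box and push the last 3 mm in small steps, watching the force.

```bash
python3 -m pendant '[{"slide":[0,-0.035,0],"roll":0},{"slide":[0,-0.035,0],"roll":0},{"slide":[0,-0.035,0],"roll":0},{"slide":[0,-0.032,0],"roll":0},{"slide":[0,0,-0.05],"roll":0},{"slide":[0,0,-0.055],"roll":0},{"slide":[0,0,-0.055],"roll":0},{"slide":[0,0,-0.055],"roll":0},{"slide":[0,0,-0.055],"roll":0},{"slide":[0,0,-0.03],"roll":0}]'
python3 -m pendant '[{"slide":[0,0,-0.015],"roll":0},{"slide":[0,0,-0.013],"roll":0},{"slide":[0,0,0],"roll":0}]'
```

```text
t: 17.42
eef_pos: [0.5699, -0.1347, 0.0488]
tcp_rot: [0.716, 0.699, -0.001, -0.002]
force: [0.7, -0.3, 0.7]
grip_width: 0.064
grasp_force: 0.0
t: 17.8
eef_pos: [0.5719, -0.1335, 0.024]
tcp_rot: [0.715, 0.699, -0.0, -0.0]
force: [-0.0, 0.1, 1.4]
grip_width: 0.064
grasp_force: 0.0
```

```bash
python3 -m pendant '[{"slide":[0.0002,0.01,0],"roll":0},{"slide":[0.0002,0.01,0],"roll":0},{"slide":[0.0002,0.01,0],"roll":0},{"slide":[0.0001,0.005,0],"roll":0},{"slide":[0.0001,0.004,0],"roll":0},{"slide":[0,0.003,0],"roll":0},{"slide":[0,0.001,0],"roll":0},{"slide":[0,0.001,0],"roll":0},{"slide":[0,0,0],"roll":0}]'
python3 -m pendant '[{"slide":[0,0.001,0],"roll":0},{"slide":[0,0.001,0],"roll":0}]'
python3 -m pendant '[{"slide":[0,0.001,0],"roll":0},{"slide":[0,0,0],"roll":0}]'
```

```text
t: 18.92
eef_pos: [0.5727, -0.0894, 0.0241]
tcp_rot: [0.715, 0.699, -0.0, -0.0]
force: [-0.0, 0.2, -0.1]
grip_width: 0.064
grasp_force: 0.1
t: 19.18
eef_pos: [0.5727, -0.0879, 0.0241]
tcp_rot: [0.715, 0.699, -0.0, 0.0]
force: [0.7, -3.3, 0.3]
grip_width: 0.0641
grasp_force: 1.5
t: 19.42
eef_pos: [0.5726, -0.0863, 0.0241]
tcp_rot: [0.715, 0.699, -0.0, -0.0]
force: [-0.0, -2.1, 0.1]
grip_width: 0.064
grasp_force: 1.5
```

```bash
python3 -m pendant '[{"slide":[0,0.001,0],"roll":0},{"slide":[0,0,0],"roll":0}]'
python3 -m pendant '[{"slide":[0,0.001,0],"roll":0},{"slide":[0,0,0],"roll":0}]'
```

```text
t: 19.68
eef_pos: [0.5726, -0.0862, 0.0241]
tcp_rot: [0.715, 0.699, -0.0, 0.0]
force: [-1.3, -5.5, 0.6]
grip_width: 0.0643
grasp_force: 2.9
t: 19.92
eef_pos: [0.5724, -0.0862, 0.0241]
tcp_rot: [0.715, 0.699, -0.001, 0.001]
force: [-1.0, -7.9, -0.4]
grip_width: 0.064
grasp_force: 4.2
```

The TCP has stopped at y=-0.0862 and the force is rising, so the end has met the foot. One more gentle press to square it, then I'll back off and check.

```bash
python3 -m pendant '[{"slide":[0,0.0015,0],"roll":0},{"slide":[0,0,0],"roll":0}]'
python3 -m pendant '[{"slide":[0,-0.005,0],"roll":0},{"slide":[0,-0.02,0],"roll":0},{"slide":[0,-0.025,0],"roll":0},{"slide":[0,0,0.05],"roll":0},{"slide":[0,0,0.06],"roll":0},{"slide":[0,0,0.06],"roll":0},{"slide":[0,0,0.06],"roll":0},{"slide":[0,0.03,0.05],"roll":0},{"slide":[0,0.04,0.05],"roll":0},{"slide":[0,0.04,0],"roll":0}]'
python3 -m pendant '[{"slide":[0,0.03,0],"roll":0},{"slide":[0,0,0],"roll":0},{"slide":[0,0,0],"roll":0}]'
python3 - <<'E'
import h
from h import *
c=camera_model("wrist");im=get_image("wrist")
h.camera_model=lambda n,o=h.camera_model:c if n=="wrist" else o(n)
for w,b in box(rect("wrist",im=im)): print(pose(w))
for th in("dragon","die","stone1"): print(th,[(round(d["p"],2),np.round(d["point"],3)) for d in (get_image("scene") is not None and tip_of(th,"scene"))])
h.S=4;h.X1=0.65;h.Y1=0.16;h.Wd=500;h.Ht=600
cv2.imwrite("pics/w7.png",np.clip(rect("wrist",im=im)*2.0,0,255).astype(np.uint8)[:,:,::-1])
E
```

```text
t: 20.18
eef_pos: [0.5722, -0.086, 0.0241]
tcp_rot: [0.716, 0.698, -0.001, 0.001]
force: [-1.2, -12.0, 1.0]
grip_width: 0.064
grasp_force: 6.0
t: 21.42
eef_pos: [0.5741, -0.0229, 0.3575]
tcp_rot: [0.715, 0.699, 0.003, 0.002]
force: [0.6, -0.3, -1.2]
grip_width: 0.0638
grasp_force: 0.0
t: 21.8
eef_pos: [0.5728, 0.0051, 0.3528]
tcp_rot: [0.715, 0.699, -0.0, 0.0]
force: [1.0, -0.0, 0.5]
grip_width: 0.0638
grasp_force: 0.0
(array([0.5731, 0.0149], dtype=float32), np.float32(88.6), np.float32(0.1806), np.float32(0.1205))
dragon [(0.81, array([ 0.797, -0.1  ,  0.   ]))]
die [(0.69, array([ 0.575,  0.107, -0.002])), (0.61, array([ 0.386,  0.119, -0.   ])), (0.32, array([ 0.474, -0.44 ,  0.   ]))]
stone1 [(0.53, array([ 0.468, -0.382, -0.005])), (0.52, array([ 0.476, -0.442, -0.   ]))]
```

View pics/w7.png

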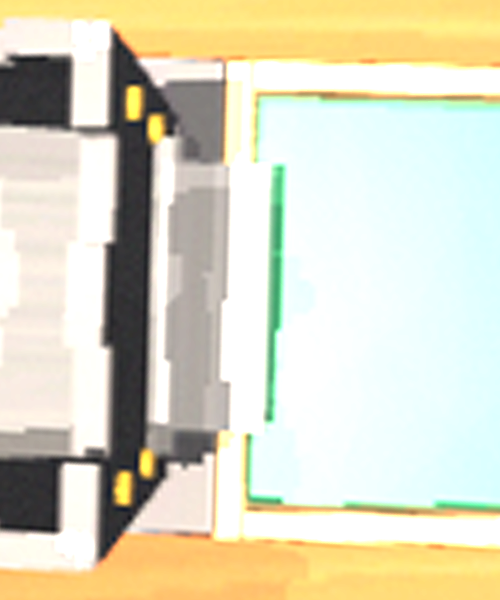

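The box end meets the foot with no gap along the front edge (px (226,62) to (214,540)), and the sides line up (foot 61–533, box 60–540). Box yaw of 88.6° matches the tower. The dragon, die and stones read the same as at the start, so I'm handing it in.

```bash
python3 -c "
from bench import *
print(finish_job())"
```

```text
the job is handed in; nothing more can be done
None
```

The middle-sized dice box now sits flush against the tower foot, centred under the chute to within about 1 mm and parallel to within about 0.5°, with the dragon, red die and stones where they were; the job is handed in at about 22 s.

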